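Fit the last two batteries into the tray

TASK

The backup supply's white battery tray has three compartments, and one already holds a battery. Take the two tall square batteries standing on the bench and lower them upright into the two empty compartments, one in each, standing flat on the floor. Set them down gently, do not drop them in, and leave the battery that is already fitted in its place.

Things in the scene. Friction and masses are not known exactly. Their poses are not given: they have to be found in the camera images.
- tray: white open battery tray fixed to the bench, any yaw: 76 mm along x, 220 along y, walls and two dividers 50 mm high, 4 mm thick; floor top 4 mm above the bench. Origin: centre of underside. Three compartments in a row along y, 68 mm square inside, centred at y = +72, 0, -72 mm, x = 0. The fitted battery is at +72; 0 and -72 are empty
- battery_fitted: the battery already standing in the tray's +y compartment: 46 x 46 mm, 100 mm high plus 7 mm steel tabs on top, about 0.45 kg, black plastic, light grey top; origin: centre of underside, z up its height, x and y square to its sides
- battery_a: one of the two loose batteries, standing upright on the bench: 46 x 46 mm, 100 mm high plus 7 mm steel tabs on top, about 0.45 kg, black plastic, light grey top; origin: centre of underside, z up its height, x and y square to its sides. A lower, flat black pack (97 x 25 x 52 mm) also stands on the bench, at least 100 mm away centre to centre, and is not wanted
- battery_b: the other loose battery, standing upright on the bench, like the first: 46 x 46 mm, 100 mm high plus 7 mm steel tabs on top, about 0.45 kg, black plastic, light grey top; origin: centre of underside, z up its height, x and y square to its sides
There are look-alikes about, which are no part of the job. What is shaped like the battery_b but turquoise is not meant. Leave any blue look-alike of the battery_a alone.

How it is judged (in metres and radians):
At the end, for the whole second after the job is handed in: Both loose batteries stand in the two empty compartments, one in each, and the fitted one in its own: each within 14 mm of the compartment centre along both tray axes, underside under 12 mm above the tray's underside level, upright within 10 degrees, at rest (under 0.03 m/s) (x of battery_fitted in the frame of tray between -0.014 and 0.014 m and y of battery_fitted in the frame of tray between 0.058 and 0.086 m and z of battery_fitted in the frame of tray below 0.012 m and angle between battery_fitted's own z axis and vertical below 0.175 rad and linear speed of battery_fitted below 0.03 m/s and ((x of battery_a in the frame of tray between -0.014 and 0.014 m and y of battery_a in the frame of tray between -0.014 and 0.014 m and z of each of battery_a, battery_b in the frame of tray below 0.012 m and angle between each of battery_a, battery_b's own z axis and vertical below 0.175 rad and linear speed of each of battery_a, battery_b below 0.03 m/s and x of battery_b in the frame of tray between -0.014 and 0.014 m and y of battery_b in the frame of tray between -0.086 and -0.058 m) or (x of battery_a in the frame of tray between -0.014 and 0.014 m and y of battery_a in the frame of tray between -0.086 and -0.058 m and z of each of battery_a, battery_b in the frame of tray below 0.012 m and angle between each of battery_a, battery_b's own z axis and vertical below 0.175 rad and linear speed of each of battery_a, battery_b below 0.03 m/s and x of battery_b in the frame of tray between -0.014 and 0.014 m and y of battery_b in the frame of tray between -0.014 and 0.014 m))); the robot touches nothing.
It fails at once if the fitted battery is lifted or knocked out of its place (moved more than 25 mm) (distance of battery_fitted from where it was at the start of the episode above 0.025 m).
It fails at once if a battery is dropped into the tray (moving faster than 0.6 m/s with its underside less than 50 mm above the tray's underside level and within 120 mm of the tray's centre) ((horizontal distance between battery_a and tray below 0.12 m and z of battery_a in the frame of tray below 0.05 m and linear speed of battery_a above 0.6 m/s) or (horizontal distance between battery_b and tray below 0.12 m and z of battery_b in the frame of tray below 0.05 m and linear speed of battery_b above 0.6 m/s)).
It also fails if it takes over 64 s, if anything falls off the work surface, if the arm or the gripper's body presses on something with over 40 N, if the wrist force passes 120 N, or if a joint passes its speed limit or range.

ROBOT

A 7-joint arm with a two-finger parallel gripper is mounted at the origin on the work surface. World frame = base frame: x ahead of the robot, y to its left, z up, the work surface at z = 0. Lengths are in mm, angles in rad, forces in N, time in s.
With the tool pointing down it reaches from about 350 to 900 mm from the base axis. Payload 19.9 kg.
Tool frame: the origin (TCP) lies midway between the tips of the shut fingers; the grasp point (between the pads) lies env.grasp_offset behind it (env.grasp_offset is the distance from the TCP to the grasp point, in mm); z points along the fingers, y is the line along which they close (so a half turn about z gives the same grasp; the last joint's range is limited). The gripper opens to 85 mm and grips with 20 to 120 N. Pads are 22 mm wide; open, the fingers measure 114 mm over their backs; the gripper's body (76 mm by 85 mm) begins 54 mm behind the grasp point. The pads swing forward as they close: fully open they stand 13 mm farther back than shut.
Start: joints at [-1.337, 0.417, -0.01, 1.614, 0.005, 1.111, -0.053], TCP at [169.586, 601.533, 231.26] pointing down, gripper open.
Joint ranges: [-2.81, 2.81], [-0.39, 2.02], [-1.27, 1.25], [0.06, 2.57], [-1.19, 4.33], [0.19, 2], [-2.82, 2.82]. Speed limits (rad/s): [1.89, 1.89, 2.39, 2.39, 3.01, 3.01, 3.01].

INTERFACE

Orientations are given as a 3x3 rotation matrix whose columns are the frame's x, y, z axes.
In Python, from station import env gives the robot as it stands.
- The arm moves only by the shell command python3 -m crank 'ROWS' [FORCE]. ROWS is JSON, a list of rows, each a list of 5 numbers: the shift along the tool's x, y, z each as a share of 0.4 m, from -1 to 1, then the turn about the tool's z as a share of 90 degrees, from -1 to 1, then the opening, from 0 (shut) to 1 (fully open). A call has 1 to 5 rows; each row is the pose to reach, as a shift and turn from the pose commanded when the call began, along the tool's axes at that moment; what a row does not reach only later rows make up. A row lasts 1/10 s, in which the tool goes at most 50 mm and 8.59 degrees, less where a joint would pass 70% of its speed; a pose out of reach is approached as far as the arm can. A call with a number of a shift or a turn outside -1 to 1 is refused whole. A call with a gripper value outside its range is refused whole. The fingers move at their own pace and stop on an object; FORCE is the grip in N (left out, the last holds). Time passes only in rows, so rows that repeat a pose let the fingers close. It gives the time, the measured TCP pose, the force, the opening and the grip force at its end, in the units of the state.
- env.get_state(): the state, without advancing time (a new reading comes with each control period).
- env.get_image(name): name is "side" or "top"; returns a dict with "image" (384x512x3 uint8, blue, green, red), "range_z" (384x512 float32, mm along the optical axis (not along the pixel's ray), 0 where there is no reading), "intrinsics" (3x3 intrinsics, pixels), "position" and "attitude" of the camera in the world. Camera axes: x right, y down, z forward; pixel columns grow to the right and rows downward; lengths in mm; the calibration is good to about 2 mm. A picture is of the moment at which its call begins.
- env.hand_in(): hands the job in; it is judged then, once.
The state is a dict: "time": time; "qpos": joint angles; "dq": joint speeds; "joint_torque": joint torques, N m; "eef_pos": TCP position; "orientation": TCP orientation; "force": force on the tool from outside, world axes, zero at the start; "moment": the same for the moment, N m; "opening": finger opening in mm; "finger_force": force on a finger pad.
Only numpy, scipy, OpenCV 4.12 (cv2) and the standard library are available. Lean on these libraries where they do the work, as an engineer would, in place of code of your own. Each camera call takes 0.05 s, during which the arm holds its last target. There are 200 camera calls.

## Working session

There is one attempt and no reset: what is moved stays moved. The work goes in short steps, Python scripts to look and compute and a shell command to move; the robot and the scene stay as the last step left them, time stands still between calls to the robot, and variables do not carry over. Pictures are saved under pics/ and viewed, at most 10 in all, crops included, and the job is handed in when it is done.

```bash
mkdir -p pics; ls
python3 - <<'E'
from station import env
import cv2,numpy as np
for n in("top","side"):
    d=env.get_image(n); cv2.imwrite(f"pics/{n}0.png",d["image"]); np.savez(f"{n}0.npz",**d)
    print(n,d["intrinsics"].tolist(),d["position"],np.round(d["attitude"],3).tolist())
s=env.get_state(); print(env.grasp_offset,s["time"],s["eef_pos"],np.round(s["orientation"],3).tolist(),s["opening"])
E
```

```text
pics
top [[431.7190208323184, 0.0, 250.1390629171023], [0.0, 431.7190208323184, 198.63225776264483], [0.0, 0.0, 1.0]] [ 418.25072046  -54.60196191 1088.97933295] [[0.016, -0.995, 0.1], [-1.0, -0.016, 0.0], [0.002, -0.1, -0.995]]
side [[365.85495303015034, 0.0, 255.57788418485393], [0.0, 365.85495303015034, 185.91012661756258], [0.0, 0.0, 1.0]] [290.79607056 655.61252256 568.11703946] [[-0.948, -0.189, 0.258], [-0.32, 0.533, -0.783], [0.011, -0.824, -0.566]]
18.700000000000003 0.1 [169.51848154 601.2568873  230.72631758] [[-0.962, 0.271, -0.0], [0.271, 0.962, -0.001], [-0.0, -0.001, -1.0]] 85.37950906684387
```

View pics/top0.png

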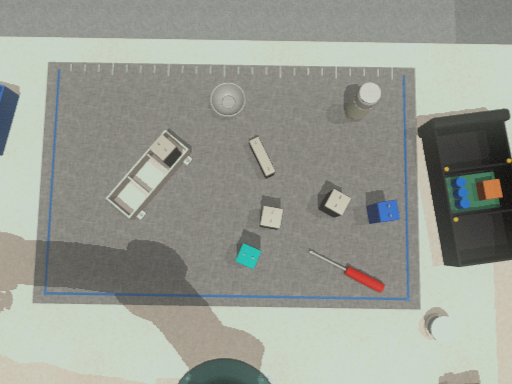

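View pics/side0.png

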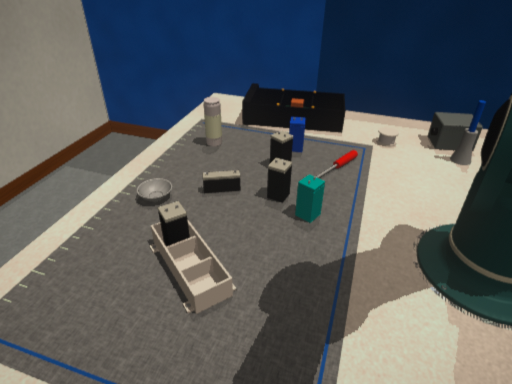

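The top picture shows these candidates:
- Grey-topped tall packs at (271,217) and (337,202). These are the ones I want.
- Flat pack at (262,157), turquoise look-alike at (248,256), blue look-alike at (385,211) and the fitted battery at (167,149). I'll leave all four alone.

The tray runs from (178,140) to (120,205), with its empty compartments toward the lower left. I'll check the choice in a close crop.

```bash
cat > h.py <<'E'
import numpy as np,cv2
from station import env
def cloud(d):
    K=np.array(d["intrinsics"]);z=d["range_z"].astype(float)
    v,u=np.indices(z.shape);c=np.stack([(u-K[0,2])/K[0,0]*z,(v-K[1,2])/K[1,1]*z,z],-1)
    return c@np.array(d["attitude"]).T+np.array(d["position"])
def proj(d,P):
    K=np.array(d["intrinsics"]);c=(np.atleast_2d(P)-d["position"])@np.array(d["attitude"])
    return c[:,:2]/c[:,2:]*K[0,0]+K[:2,2]
def pix2z(d,uv,z):
    uv=np.atleast_2d(uv);K=np.array(d["intrinsics"])
    r=np.c_[(uv-K[:2,2])/K[0,0],np.ones(len(uv))]@np.array(d["attitude"]).T
    return d["position"]+r*((z-d["position"][2])/r[:,2])[:,None]
def top(d,u,v,r,z0,z1):
    P=cloud(d);m=np.zeros(P.shape[:2],bool);m[v-r:v+r,u-r:u+r]=1
    m&=(P[...,2]>z0)&(P[...,2]<z1);q=P[m]
    b=cv2.minAreaRect(q[:,:2].astype(np.float32));return b,np.median(q[:,2]),len(q)
E
python3 - <<'E'
from h import *
d=np.load("top0.npz")
for n,u,v in(("A",271,217),("B",337,202),("F",167,149),("turq",248,256),("flat",262,157)):
    print(n,top(d,u,v,22,*( (85,125) if n!="flat" else (40,70))))
P=cloud(d);print("bench",np.median(P[270:290,100:200,2]))
m=np.zeros(P.shape[:2],bool);m[125:222,100:195]=1;m&=(P[...,2]>38)&(P[...,2]<60)
print("tray rim",cv2.minAreaRect(P[m][:,:2].astype(np.float32)),m.sum())
for t,(u0,v0,u1,v1) in {"a":(100,120,200,225),"b":(230,170,360,275)}.items():
    pass
im=d["image"]
a=cv2.resize(im[125:225,95:200],None,fx=4,fy=4,interpolation=2);b=cv2.resize(im[180:280,235:335+25],None,fx=3,fy=3,interpolation=2)
c=np.zeros((400,800,3),np.uint8);c[:,:420]=a;c[:300,425:800]=b;cv2.imwrite("pics/crop1.png",c)
E
```

```text
A (((477.4188537597656, -104.34392547607422), (45.86410903930664, 46.037540435791016), 80.89508819580078), np.float64(99.78065107340194), 402)
B (((514.2988891601562, -256.44573974609375), (46.05921173095703, 46.496177673339844), 61.70659637451172), np.float64(99.87517783647706), 425)
F (((635.3997802734375, 151.5983123779297), (47.076351165771484, 45.94089889526367), 49.40458297729492), np.float64(103.57435680550128), 420)
turq (((387.7701416015625, -52.361820220947266), (45.70783996582031, 45.95454788208008), 67.50055694580078), np.float64(100.05121097934722), 410)
flat (((627.9424438476562, -81.70072937011719), (97.12165069580078, 24.78648567199707), 27.116416931152344), np.float64(51.76126098958389), 411)
bench 0.7828759670449017
tray rim ((581.2635498046875, 196.5928955078125), (77.9853515625, 220.0723114013672), 51.13441848754883) 713
```

View pics/crop1.png

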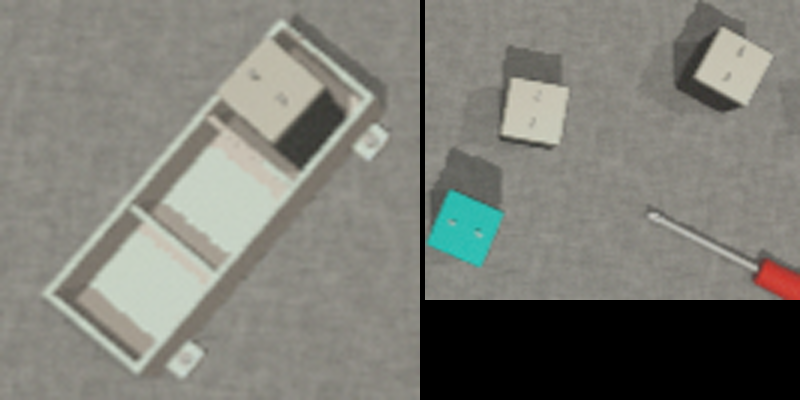

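The crop confirms the choice. Both grey-topped tall batteries are the loose pair, the turquoise one sits at lower left, and the tray's two lower-left compartments are empty. Battery A is at (477,-104) with yaw 80.9°, B is at (514,-256) with yaw 61.7°, and the tray is at (581,197) with its x axis at 51.1°. I'll grip high and close along the tray's x axis, so the fingers clear the walls and the fitted battery.

```bash
cat > to.py <<'E'
import sys,numpy as np
from station import env
# usage: to.py x y z yaw_of_tool_y(deg): prints shift shares and turn share
x,y,z,a=map(float,sys.argv[1:]);s=env.get_state();R=np.array(s["orientation"])
d=R.T@(np.array([x,y,z])-s["eef_pos"])/400
cur=np.degrees(np.arctan2(R[1,1],R[0,1]));t=(a-cur+90)%180-90
print("shares",d.round(3),"turn",round(-t/90,3),"curyaw",round(cur,1),"t",s["time"],np.round(s["eef_pos"],1),"F",np.round(s["force"],1),"open",round(s["opening"],1),"grip",s["finger_force"],"q",np.round(s["qpos"],2))
E
python3 to.py 477.4 -104.3 230 80.9
```

```text
shares [-1.219 -1.489  0.004] turn -0.074 curyaw 74.3 t 0.1 [169.5 601.3 230.7] F [-0.3  0.8 -0.4] open 85.4 grip 0.0 q [-1.34  0.42 -0.01  1.61  0.    1.11 -0.05]
```

```bash
python3 -m crank '[[-0.6,-0.74,0,0,1],[-0.6,-0.74,0,0,1],[-0.6,-0.74,0,0,1],[-0.6,-0.74,0,0,1],[-0.6,-0.74,0,0,1]]' 60; python3 to.py 477.4 -104.3 230 80.9
```

```text
time: 0.6
eef_pos: [268.8, 369.8, 231.1]
orientation: [[-0.962, 0.271, -0.0], [0.271, 0.962, -0.0], [0.0, -0.0, -1.0]]
force: [2.0, 0.2, 1.5]
opening: 85.3
finger_force: 0.0
shares [-0.824 -0.999  0.003] turn -0.074 curyaw 74.3 t 0.6 [268.8 369.8 231.1] F [2.  0.2 1.5] open 85.3 grip 0.0 q [-1.09  0.11  0.08  2.02 -0.01  1.01  0.3 ]
```

```bash
python3 -m crank '[[-0.824,-0.999,0,0,1],[-0.824,-0.999,0,0,1],[-0.824,-0.999,0,0,1],[-0.824,-0.999,0,0,1],[-0.824,-0.999,0,0,1]]'>/dev/null; python3 to.py 477.4 -104.3 200 80.9
```

```text
shares [-0.426 -0.517  0.078] turn -0.074 curyaw 74.3 t 1.1 [369.4 141.1 231.4] F [1.4 0.9 0.2] open 85.5 grip 0.0 q [-0.79 -0.02  0.34  2.15  0.01  1.01  0.85]
```

```bash
python3 -m crank '[[-0.426,-0.517,0,-0.074,1],[-0.426,-0.517,0,-0.074,1],[-0.426,-0.517,0,-0.074,1],[-0.426,-0.517,0,-0.074,1],[-0.426,-0.517,0,-0.074,1]]' >/dev/null; python3 -m crank '[[0,0,0,0,1]]' >/dev/null; python3 to.py 477.4 -104.3 60 80.9
```

```text
shares [-0.031 -0.044  0.429] turn -0.004 curyaw 80.5 t 1.7 [468.  -84.7 231.4] F [-0.7  0.9 -0.3] open 85.1 grip 0.0 q [-0.45  0.17  0.63  1.99 -0.11  1.02  1.63]
```

```bash
python3 -m crank '[[-0.031,-0.044,0,-0.004,1],[-0.031,-0.044,0.1,-0.004,1],[-0.031,-0.044,0.2,-0.004,1],[-0.031,-0.044,0.29,-0.004,1],[-0.031,-0.044,0.29,-0.004,1]]' >/dev/null; python3 to.py 477.4 -104.3 60 80.9
```

```text
shares [-0.012 -0.014  0.13 ] turn 0.004 curyaw 81.3 t 2.2 [473.9 -97.9 111.9] F [-0.1  0.1  1.4] open 85.4 grip 0.0 q [-0.34  0.38  0.57  2.07 -0.29  0.77  1.83]
```

```bash
python3 -m crank '[[0,0,0,0,1],[0,0,0,0,1]]' >/dev/null; python3 to.py 477.4 -104.3 60 80.9
```

```text
shares [-0.002 -0.015  0.143] turn 0.004 curyaw 81.3 t 2.4 [477.4 -98.4 117.1] F [ 0.5 -0.7  0.4] open 85.4 grip 0.0 q [-0.34  0.37  0.58  2.07 -0.29  0.78  1.83]
```

```bash
python3 -m crank '[[-0.002,-0.015,0.0,0.004,1],[-0.002,-0.015,0.05,0.004,1],[-0.002,-0.015,0.1,0.004,1],[-0.002,-0.015,0.143,0.004,1],[-0.002,-0.015,0.143,0.004,1]]' >/dev/null; python3 -m crank '[[0,0,0,0,0.2],[0,0,0,0,0.2],[0,0,0,0,0.2],[0,0,0,0,0.2],[0,0,0,0,0.2]]' 60; python3 to.py 477.4 -104.3 60 80.9
```

```text
time: 3.4
eef_pos: [477.0, -104.5, 59.3]
orientation: [[-0.987, 0.158, 0.002], [0.158, 0.987, 0.0], [-0.002, 0.0, -1.0]]
force: [-2.7, 0.3, 11.6]
opening: 45.7
finger_force: 60.0
shares [-0.001  0.001 -0.002] turn 0.0 curyaw 80.9 t 3.4 [ 477.  -104.5   59.3] F [-2.7  0.3 11.6] open 45.7 grip 59.99237358570099 q [-0.27  0.48  0.52  2.09 -0.38  0.66  1.91]
```

```bash
python3 -m crank '[[0,0,-0.05,0,0.2],[0,0,-0.15,0,0.2],[0,0,-0.25,0,0.2],[0,0,-0.35,0,0.2],[0,0,-0.4,0,0.2]]' 80; python3 -m crank '[[0,0,0,0,0.2]]'>/dev/null; python3 to.py 581.3 196.6 219 51.1
```

```text
time: 3.9
eef_pos: [476.9, -104.7, 221.5]
orientation: [[-0.987, 0.158, 0.004], [0.158, 0.987, 0.0], [-0.004, 0.001, -1.0]]
force: [1.1, 0.9, -4.5]
opening: 45.2
finger_force: 84.0
shares [-0.138  0.784  0.007] turn 0.331 curyaw 80.9 t 4.0 [ 477.4 -104.5  220.9] F [ 0.4  0.4 -5.4] open 44.9 grip 83.94553542137146 q [-0.42  0.21  0.66  1.98 -0.16  1.    1.72]
```

```bash
python3 -m crank '[[-0.01,0.06,0,0.03,0.2],[-0.03,0.17,0,0.08,0.2],[-0.05,0.29,0,0.14,0.2],[-0.07,0.41,0,0.2,0.2],[-0.09,0.52,0,0.26,0.2]]'>/dev/null;  python3 -m crank '[[0,0,0,0,0.2]]'>/dev/null; python3 to.py 581.3 196.6 219 51.1
```

```text
shares [ 0.049  0.249 -0.007] turn 0.074 curyaw 57.7 t 4.6 [544.9 101.8 216.2] F [-0.6 -0.8 -3.9] open 45.2 grip 83.99182140827179 q [-0.73  0.35  0.61  1.82 -0.23  1.04  0.98]
```

```bash
python3 -m crank '[[0.02,0.1,-0.007,0.03,0.2],[0.04,0.2,-0.007,0.06,0.2],[0.049,0.249,-0.007,0.074,0.2],[0.049,0.249,-0.007,0.074,0.2],[0.049,0.249,-0.007,0.074,0.2]]'>/dev/null;  python3 -m crank '[[0,0,0,0,0.2],[0,0,0,0,0.2]]'>/dev/null; python3 to.py 581.3 196.6 126 51.1
python3 - <<'E'
from h import *
d=env.get_image("side");cv2.imwrite("pics/side1.png",cv2.resize(d["image"][180:330,90:310],None,fx=3.5,fy=3.5,interpolation=2))
E
```

```text
shares [0.012 0.015 0.237] turn -0.003 curyaw 50.8 t 5.3 [581.5 188.9 220.7] F [ 0.4 -0.3 -3.8] open 44.9 grip 84.54979062080383 q [-0.81  0.46  0.59  1.68 -0.28  1.1   0.76]
```

View pics/side1.png

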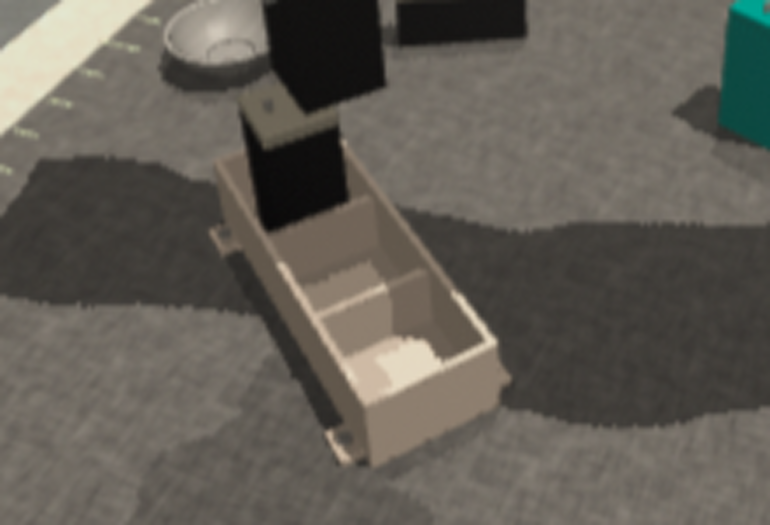

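The battery hangs upright above the middle compartment, with its lower corner at crop (300,105) and the empty cell floor at about (345,285). Next I correct x and y, then lower it in stages.

```bash
python3 -m crank '[[0.012,0.015,0,-0.003,0.2],[0.012,0.015,0.03,-0.003,0.2],[0.012,0.015,0.08,-0.003,0.2],[0.012,0.015,0.13,-0.003,0.2],[0.012,0.015,0.15,-0.003,0.2]]'>/dev/null;  python3 -m crank '[[0,0,0,0,0.2],[0,0,0,0,0.2]]'>/dev/null; python3 to.py 581.3 196.6 70 51.1
```

```text
shares [ 0.    -0.003  0.228] turn 0.0 curyaw 51.1 t 6.05 [582.  197.5 161.3] F [ 0.4 -0.1 -3.5] open 45.0 grip 84.458447098732 q [-0.79  0.53  0.56  1.72 -0.33  0.99  0.78]
```

Bottom is now at about 102 mm. I'll lower it at about 0.2 m/s or less.

```bash
python3 -m crank '[[0,-0.003,0.03,0,0.2],[0,-0.003,0.07,0,0.2],[0,-0.003,0.11,0,0.2],[0,-0.003,0.15,0,0.2],[0,-0.003,0.18,0,0.2]]';  python3 -m crank '[[0,0,0,0,0.2],[0,0,0,0,0.2]]'>/dev/null; python3 to.py 581.3 196.6 63 51.1
```

```text
time: 6.55
eef_pos: [580.4, 196.4, 86.8]
orientation: [[-0.779, 0.628, -0.001], [0.628, 0.779, -0.001], [0.001, -0.001, -1.0]]
force: [-0.2, -0.4, -3.4]
opening: 45.0
finger_force: 84.5
shares [-0.     0.001  0.065] turn 0.0 curyaw 51.1 t 6.75 [581.1 196.5  88.8] F [ 1.3  0.3 -4.1] open 45.2 grip 84.45900857448578 q [-0.76  0.62  0.52  1.77 -0.38  0.86  0.83]
```

```bash
python3 -m crank '[[0,0,0.015,0,0.2],[0,0,0.03,0,0.2],[0,0,0.045,0,0.2],[0,0,0.055,0,0.2],[0,0,0.055,0,0.2]]';  python3 -m crank '[[0,0,0.004,0,0.2],[0,0,0.006,0,0.2],[0,0,0.008,0,0.2],[0,0,0.01,0,0.2],[0,0,0.01,0,0.2]]'; python3 to.py 581.3 196.6 63 51.1
```

```text
time: 7.25
eef_pos: [580.7, 196.5, 66.2]
orientation: [[-0.779, 0.628, -0.001], [0.628, 0.779, -0.0], [0.0, -0.001, -1.0]]
force: [-0.2, -0.2, -4.0]
opening: 45.2
finger_force: 84.5
time: 7.75
eef_pos: [581.1, 196.6, 63.4]
orientation: [[-0.778, 0.628, 0.0], [0.628, 0.778, 0.0], [0.0, 0.0, -1.0]]
force: [-3.5, -0.9, 4.6]
opening: 45.4
finger_force: 85.5
shares [-0.     0.     0.001] turn 0.0 curyaw 51.1 t 7.75 [581.1 196.6  63.4] F [-3.5 -0.9  4.6] open 45.4 grip 85.54885804653168 q [-0.74  0.65  0.5   1.78 -0.41  0.82  0.84]
```

Contact with the floor: the force went from -4 to +4.6 N. Now I open and retract.

```bash
python3 -m crank '[[0,0,0,0,0.8],[0,0,0,0,0.9],[0,0,0,0,0.9],[0,0,0,0,0.9],[0,0,0,0,0.9]]';  python3 -m crank '[[0,0,-0.05,0,0.9],[0,0,-0.15,0,0.9],[0,0,-0.25,0,0.9],[0,0,-0.35,0,0.9],[0,0,-0.39,0,0.9]]'; python3 to.py 514.3 -256.4 219 61.7
```

```text
time: 8.25
eef_pos: [581.0, 196.6, 62.9]
orientation: [[-0.779, 0.628, 0.0], [0.628, 0.779, -0.0], [-0.0, -0.0, -1.0]]
force: [0.4, -0.1, 0.6]
opening: 76.9
finger_force: 0.0
time: 8.75
eef_pos: [582.2, 196.7, 222.7]
orientation: [[-0.778, 0.628, 0.004], [0.628, 0.778, 0.002], [-0.002, 0.004, -1.0]]
force: [1.1, -0.2, 0.8]
opening: 76.5
finger_force: 0.0
shares [-0.579 -0.988  0.007] turn -0.118 curyaw 51.1 t 8.75 [582.2 196.7 222.7] F [ 1.1 -0.2  0.8] open 76.5 grip 0.0 q [-0.82  0.46  0.59  1.67 -0.28  1.1   0.75]
```

```bash
python3 -m crank '[[-0.579,-0.988,0,-0.118,0.9],[-0.579,-0.988,0,-0.118,0.9],[-0.579,-0.988,0,-0.118,0.9],[-0.579,-0.988,0,-0.118,0.9],[-0.579,-0.988,0,-0.118,0.9]]'>/dev/null;  python3 -m crank '[[0,0,0,0,0.9]]'>/dev/null; python3 to.py 514.3 -256.4 219 61.7
python3 - <<'E'
from h import *
d=env.get_image("top");np.savez("top1.npz",**d)
for n,u,v in(("A in tray",148,175),("F",167,149)): print(n,top(d,u,v,14,85,104))
cv2.imwrite("pics/top1.png",cv2.resize(d["image"][110:310,70:330],None,fx=3,fy=3,interpolation=2))
E
```

```text
shares [-0.177 -0.47   0.001] turn -0.005 curyaw 61.2 t 9.35 [542.5 -57.6 219.3] F [-0.  -0.6  0.6] open 77.0 grip 0.0 q [-0.48  0.34  0.65  1.84 -0.23  1.04  1.33]
A in tray (((581.2647094726562, 196.01039123535156), (46.96925735473633, 45.92329406738281), 51.02732849121094), np.float64(102.33251607551745), 209)
F (((635.013671875, 151.27078247070312), (46.94066619873047, 45.844215393066406), 49.81231689453125), np.float64(102.48657900802755), 219)
```

View pics/top1.png

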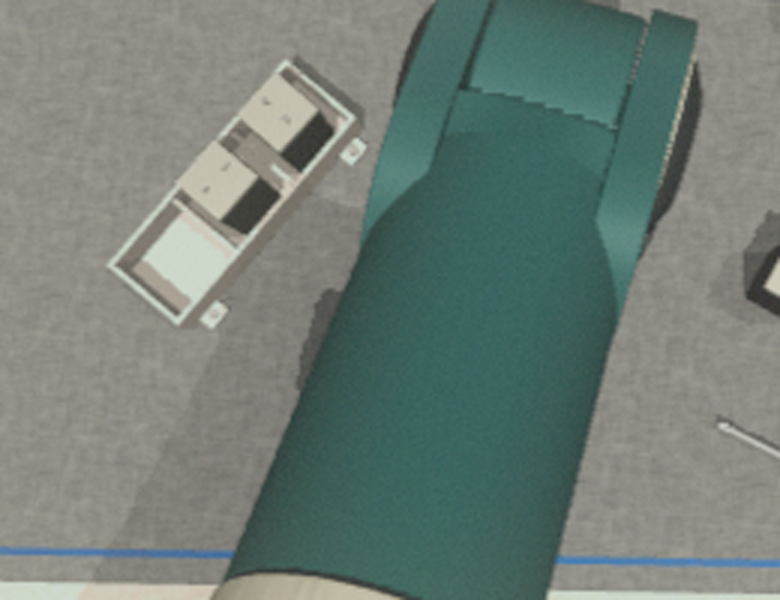

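The picture shows battery A standing square in the middle compartment, at about crop (218,180). It measures (581.3,196.0) against a compartment centre of (581.3,196.6), and the fitted battery hasn't moved. On to B.

```bash
python3 -m crank '[[-0.177,-0.47,0,-0.005,0.9],[-0.177,-0.47,0,-0.005,0.9],[-0.177,-0.47,0,-0.005,0.9],[-0.177,-0.47,0,-0.005,0.9],[-0.177,-0.47,0,-0.005,0.9]]'>/dev/null;  python3 -m crank '[[0,0,0,0,0.9],[0,0,0,0,0.9]]'>/dev/null; python3 to.py 514.3 -256.4 60 61.7
```

```text
shares [-0.002 -0.023  0.396] turn 0.007 curyaw 62.3 t 10.1 [ 518.  -248.2  218.5] F [ 0.1  1.1 -0.7] open 76.9 grip 0.0 q [-0.14  0.41  0.69  1.77 -0.29  1.07  1.74]
```

```bash
python3 -m crank '[[-0.002,-0.023,0,0.007,0.9],[-0.002,-0.023,0,0.007,0.9],[-0.002,-0.023,0.08,0.007,0.9],[-0.002,-0.023,0.16,0.007,0.9],[-0.002,-0.023,0.2,0.007,0.9]]'>/dev/null;  python3 -m crank '[[0,0,0,0,0.9],[0,0,0,0,0.9]]'>/dev/null; python3 to.py 514.3 -256.4 60 61.7
```

```text
shares [0.002 0.005 0.2  ] turn -0.002 curyaw 61.6 t 10.8 [ 514.2 -258.5  139.9] F [-0.2 -0.5  1.8] open 77.0 grip 0.0 q [-0.08  0.51  0.64  1.84 -0.37  0.92  1.81]
```

```bash
python3 -m crank '[[0.002,0.005,0.05,0,0.9],[0.002,0.005,0.1,0,0.9],[0.002,0.005,0.15,0,0.9],[0.002,0.005,0.2,0,0.9],[0.002,0.005,0.2,0,0.9]]';  python3 -m crank '[[0,0,0,0,0.2],[0,0,0,0,0.2],[0,0,0,0,0.2],[0,0,0,0,0.2],[0,0,0,0,0.2]]' 60; python3 to.py 514.3 -256.4 60 61.7
```

```text
time: 11.3
eef_pos: [513.8, -255.9, 58.4]
orientation: [[-0.879, 0.476, -0.001], [0.476, 0.879, 0.0], [0.001, -0.0, -1.0]]
force: [0.0, -0.0, 1.2]
opening: 77.1
finger_force: 0.0
time: 11.8
eef_pos: [514.9, -256.6, 60.6]
orientation: [[-0.879, 0.476, 0.002], [0.476, 0.879, -0.001], [-0.002, 0.0, -1.0]]
force: [-2.0, -0.1, 8.3]
opening: 45.2
finger_force: 59.9
shares [ 0.002 -0.     0.002] turn -0.002 curyaw 61.6 t 11.8 [ 514.9 -256.6   60.6] F [-2.  -0.1  8.3] open 45.2 grip 59.90853577852249 q [-0.03  0.62  0.57  1.88 -0.46  0.78  1.87]
```

```bash
python3 -m crank '[[0,0,-0.05,0,0.2],[0,0,-0.15,0,0.2],[0,0,-0.25,0,0.2],[0,0,-0.35,0,0.2],[0,0,-0.42,0,0.2]]' 80; python3 -m crank '[[0,0,0,0,0.2]]'>/dev/null; python3 to.py 525.2 241.8 225 51.1
```

```text
time: 12.3
eef_pos: [514.2, -256.4, 230.3]
orientation: [[-0.879, 0.477, 0.002], [0.477, 0.879, -0.001], [-0.002, 0.001, -1.0]]
force: [0.5, 0.2, -5.9]
opening: 45.1
finger_force: 84.3
shares [0.572 1.108 0.014] turn 0.116 curyaw 61.6 t 12.4 [ 515.3 -257.   231.3] F [ 0.6 -1.  -5.3] open 45.1 grip 84.39656674861908 q [-0.14  0.39  0.71  1.76 -0.29  1.08  1.74]
```

```bash
python3 -m crank '[[0.03,0.06,0,0.01,0.2],[0.08,0.16,0,0.02,0.2],[0.14,0.27,0,0.03,0.2],[0.2,0.38,0,0.05,0.2],[0.26,0.49,0,0.06,0.2]]'>/dev/null; python3 -m crank '[[0,0,0,0,0.2],[0,0,0,0,0.2]]'>/dev/null; python3 to.py 525.2 241.8 225 51.1
```

```text
shares [0.361 0.586 0.003] turn 0.058 curyaw 56.3 t 13.1 [515.4 -33.2 226.3] F [-1.1 -1.5 -5.6] open 44.8 grip 84.61742609739304 q [-0.57  0.27  0.68  1.9  -0.2   1.03  1.18]
```

```bash
python3 -m crank '[[0.03,0.05,0,0.01,0.2],[0.09,0.15,0,0.02,0.2],[0.15,0.25,0,0.03,0.2],[0.21,0.35,0,0.04,0.2],[0.27,0.44,0,0.05,0.2]]'>/dev/null; python3 -m crank '[[0,0,0,0,0.2],[0,0,0,0,0.2]]'>/dev/null; python3 to.py 525.2 241.8 225 51.1
```

```text
shares [0.107 0.14  0.003] turn 0.006 curyaw 51.7 t 13.8 [524.1 171.3 226.2] F [ 0.  -1.2 -4.8] open 45.2 grip 84.86004531383514 q [-0.86  0.33  0.6   1.82 -0.21  1.05  0.72]
```

```bash
python3 -m crank '[[0.03,0.04,0,0.006,0.2],[0.08,0.1,0,0.006,0.2],[0.107,0.14,0,0.006,0.2],[0.107,0.14,0,0.006,0.2],[0.107,0.14,0,0.006,0.2]]'>/dev/null; python3 -m crank '[[0,0,0,0,0.2],[0,0,0,0,0.2]]'>/dev/null; python3 to.py 525.2 241.8 161 51.1
```

```text
shares [0.002 0.001 0.165] turn -0.001 curyaw 51.0 t 14.5 [525.6 241.  227. ] F [ 0.1 -0.4 -5. ] open 45.1 grip 85.01885801553726 q [-0.93  0.38  0.57  1.75 -0.23  1.07  0.61]
```

```bash
python3 -m crank '[[0.002,0.001,0.03,0,0.2],[0.002,0.001,0.07,0,0.2],[0.002,0.001,0.11,0,0.2],[0.002,0.001,0.15,0,0.2],[0.002,0.001,0.165,0,0.2]]'>/dev/null; python3 -m crank '[[0,0,0,0,0.2],[0,0,0,0,0.2]]'>/dev/null; python3 to.py 525.2 241.8 88 51.1
```

```text
shares [-0.002 -0.002  0.183] turn 0.0 curyaw 51.1 t 15.2 [525.3 242.9 161.3] F [ 0.3  0.4 -5.1] open 44.8 grip 84.62133765220642 q [-0.9   0.46  0.54  1.81 -0.28  0.95  0.65]
```

Run:
```python
from h import *
d=env.get_image("side");cv2.imwrite("pics/side2.png",cv2.resize(d["image"][180:330,90:310],None,fx=3.5,fy=3.5,interpolation=2))
```

```text
(no output)
```

View pics/side2.png

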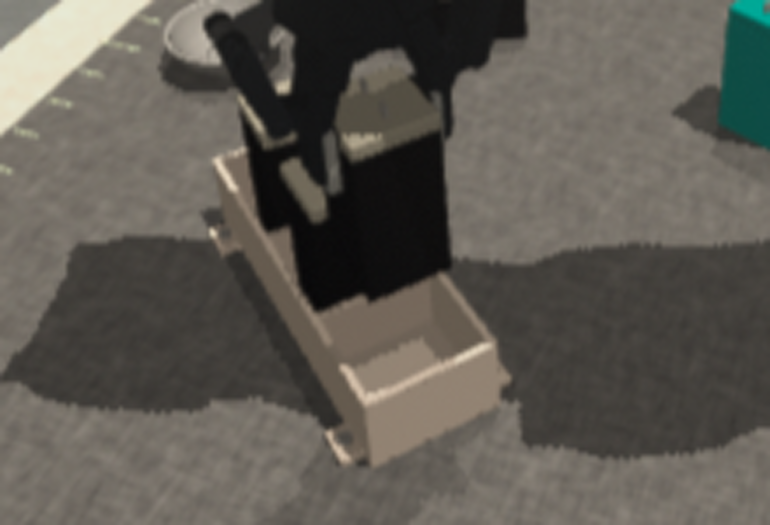

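Battery B hangs upright, its lower edge at crop (370,295), clear of A and lined up over the empty end compartment at about (410,345). Lowering.

```bash
python3 -m crank '[[-0.002,-0.002,0.03,0,0.2],[-0.002,-0.002,0.07,0,0.2],[-0.002,-0.002,0.11,0,0.2],[-0.002,-0.002,0.15,0,0.2],[-0.002,-0.002,0.18,0,0.2]]'; python3 -m crank '[[0,0,0,0,0.2],[0,0,0,0,0.2]]'>/dev/null; python3 to.py 525.2 241.8 64 51.1
```

```text
time: 15.75
eef_pos: [524.7, 241.7, 87.2]
orientation: [[-0.779, 0.628, -0.001], [0.628, 0.779, -0.001], [0.0, -0.001, -1.0]]
force: [0.0, 0.4, -4.7]
opening: 45.4
finger_force: 84.9
shares [ 0.    -0.     0.062] turn 0.0 curyaw 51.1 t 15.95 [525.3 241.8  88.9] F [-0.1  0.1 -5.5] open 45.1 grip 84.56621557474136 q [-0.86  0.56  0.49  1.86 -0.35  0.81  0.7 ]
```

```bash
python3 -m crank '[[0,0,0.015,0,0.2],[0,0,0.03,0,0.2],[0,0,0.045,0,0.2],[0,0,0.053,0,0.2],[0,0,0.053,0,0.2]]';  python3 -m crank '[[0,0,0.003,0,0.2],[0,0,0.005,0,0.2],[0,0,0.007,0,0.2],[0,0,0.009,0,0.2],[0,0,0.009,0,0.2]]'
```

```text
time: 16.45
eef_pos: [524.9, 241.7, 67.2]
orientation: [[-0.778, 0.628, -0.001], [0.628, 0.778, -0.001], [0.0, -0.001, -1.0]]
force: [0.4, -0.5, -5.1]
opening: 45.2
finger_force: 84.7
time: 16.95
eef_pos: [525.2, 241.9, 64.7]
orientation: [[-0.778, 0.628, 0.0], [0.628, 0.778, 0.0], [0.0, 0.0, -1.0]]
force: [-4.2, -2.0, 8.1]
opening: 45.2
finger_force: 86.4
```

On the floor. Open, retract, then clear the view.

```bash
python3 -m crank '[[0,0,0,0,0.8],[0,0,0,0,0.9],[0,0,0,0,0.9],[0,0,0,0,0.9],[0,0,0,0,0.9]]';  python3 -m crank '[[0,0,-0.05,0,0.9],[0,0,-0.15,0,0.9],[0,0,-0.25,0,0.9],[0,0,-0.35,0,0.9],[0,0,-0.4,0,0.9]]'; python3 -m crank '[[-0.3,-0.45,0,0,0.9],[-0.3,-0.45,0,0,0.9],[-0.3,-0.45,0,0,0.9],[-0.3,-0.45,0,0,0.9],[-0.3,-0.45,0,0,0.9]]'; python3 -m crank '[[0,0,0,0,0.9],[0,0,0,0,0.9],[0,0,0,0,0.9]]'
python3 - <<'E'
from h import *
d=env.get_image("top")
c=np.array([581.3,196.6]);
for n,u,v,in(("a",148,175),("F",167,149),("b",131,194)):
    k=proj(d,[[*(c+{"a":0,"F":72,"b":-72}[n]*np.array([.7786,-.6276])),100]])[0].astype(int)
    b,z,m=top(d,*k,13,85,104);o=np.array(b[0])-c
    print(n,k,b,z,m,"tray xy",o@[-.6276,-.7786],o@[.7786,-.6276])
cv2.imwrite("pics/top2.png",cv2.resize(d["image"][110:310,70:330],None,fx=3,fy=3,interpolation=2))
E
```

```text
time: 17.45
eef_pos: [525.2, 241.9, 64.1]
orientation: [[-0.779, 0.628, 0.0], [0.628, 0.779, -0.0], [-0.0, 0.0, -1.0]]
force: [-0.1, -0.1, -0.2]
opening: 76.8
finger_force: 0.0
time: 17.95
eef_pos: [526.0, 242.0, 227.5]
orientation: [[-0.778, 0.628, 0.003], [0.628, 0.778, 0.002], [-0.001, 0.003, -1.0]]
force: [0.7, -0.2, -0.8]
opening: 77.3
finger_force: 0.0
time: 18.45
eef_pos: [504.8, 21.5, 224.5]
orientation: [[-0.775, 0.632, 0.001], [0.632, 0.775, -0.0], [-0.001, 0.0, -1.0]]
force: [-0.5, 1.7, 0.3]
opening: 76.7
finger_force: 0.0
time: 18.75
eef_pos: [505.7, 27.6, 224.0]
orientation: [[-0.78, 0.626, -0.0], [0.626, 0.78, -0.0], [0.0, -0.0, -1.0]]
force: [0.3, 0.6, -0.5]
opening: 76.8
finger_force: 0.0
a [142 169] ((581.765625, 221.62298583984375), (5.4501166343688965, 13.747502326965332), 54.20357894897461) 102.95964240741012 9 tray xy -19.775123024902374 -15.341890288085906
F [162 146] ((0.0, 0.0), (0.0, 0.0), 0.0) nan 0 tray xy 517.8966399999999 -329.21401999999995
b [121 193] ((525.2788696289062, 241.64654541015625), (44.97153854370117, 46.21306228637695), 51.995384216308594) 102.80082866351125 170 tray xy 0.08562116455075142 -71.88926400634762
  return _methods._mean(a, axis=axis, dtype=dtype,
  ret = ret.dtype.type(ret / rcount)
```

View pics/top2.png

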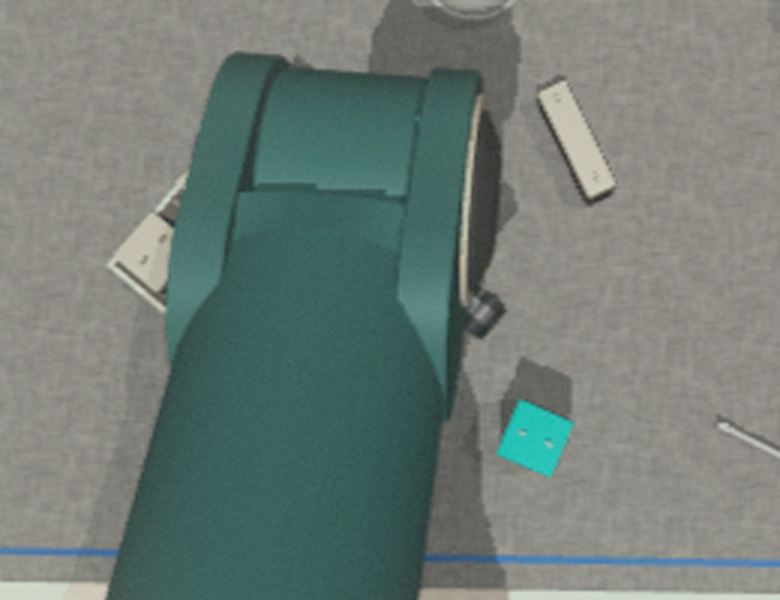

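The arm still hides most of the tray. B is visible at crop (145,250) and sits at the centre of its cell. I'll move farther right for a full check.

```bash
python3 -m crank '[[-0.3,-0.4,0,0,0.9],[-0.3,-0.4,0,0,0.9],[-0.3,-0.4,0,0,0.9],[-0.3,-0.4,0,0,0.9],[-0.3,-0.4,0,0,0.9]]'; python3 -m crank '[[0,0,0,0,0.9],[0,0,0,0,0.9],[0,0,0,0,0.9]]' >/dev/null
python3 - <<'E'
from h import *
d=env.get_image("top")
c=np.array([581.3,196.6]);P=cloud(d)
for n,y in(("a",0),("F",72),("b",-72)):
    p=c+y*np.array([.7786,-.6276])
    m=(P[...,2]>85)&(P[...,2]<104)&(np.hypot(P[...,0]-p[0],P[...,1]-p[1])<36);q=P[m]
    b=cv2.minAreaRect(q[:,:2].astype(np.float32));o=np.array(b[0])-c
    print(n,b,np.median(q[:,2]),"tray xy",o@[-.6276,-.7786],o@[.7786,-.6276])
cv2.imwrite("pics/top3.png",cv2.resize(d["image"][110:310,70:330],None,fx=3,fy=3,interpolation=2))
E
```

```text
time: 19.3
eef_pos: [497.5, -179.4, 224.4]
orientation: [[-0.774, 0.633, 0.0], [0.633, 0.774, -0.003], [-0.002, -0.002, -1.0]]
force: [0.7, 1.1, -0.0]
opening: 77.0
finger_force: 0.0
a ((581.1244506835938, 195.79312133789062), (46.66706085205078, 45.876792907714844), 50.97822189331055) 102.58080760337327 tray xy 0.7384104772948888 0.36971435058596935
F ((635.1328735351562, 151.5675048828125), (47.453582763671875, 45.86101531982422), 50.39860153198242) 102.54259458565593 tray xy 1.2767892675780885 70.17666927001957
b ((524.57080078125, 241.05714416503906), (46.549217224121094, 46.2530632019043), 51.71812057495117) 102.60226068013651 tray xy 0.9889129827880581 -72.07065818969724
```

View pics/top3.png

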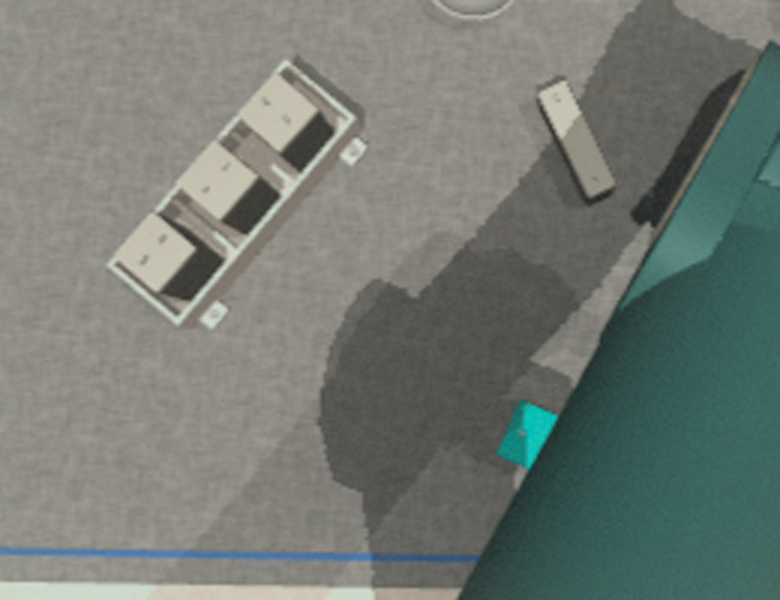

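All three batteries, at crop (280,110), (218,180) and (155,252), stand level with each other and centred within 2 mm. The arm is clear of everything.

```bash
python3 -c "
from station import env
print(env.hand_in())"
```

```text
the job is handed in; nothing more can be done
None
```

I handed the job in at about 19 s of the 64 s limit: both loose batteries stand upright in the two empty compartments, each within about 1 mm of centre in the last picture, and the fitted one hasn't moved; the hand-in returned no verdict.

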